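# Empty the stone-polishing pot and hold its cover shut

## Task

Turn the red crank to tip the green polishing pot until all five stones have dropped into the blue catch tray below it, then crank the pot back fully upright. Fit the yellow cover over the pot's two dowel pins (either way round) and press it down against the springy seal until it sits flush on the pot's ears. Finish while still holding it pressed down flush, with the stones left in the tray and the brick, the copper collet and the wrench left where they are.

Things in the scene. Friction and masses are not known exactly. Their poses are not given: they have to be found in the camera images.
- station: Fixed stand: blue open tray 200 (x) x 280 (y) x 50 mm high, 5 mm walls, from y = -70 to +210 mm, and two steel posts at x = -66 and +66 mm carrying the pot. Origin on the bench, right below the upright pot's centre. The pot's hinge line is parallel to the stand's x, 130 mm above the origin. The crank is on the -x side; the pot tips towards the stand's +y.
- pot (a joint): Tilt of the green pot (square, 100 mm outside, 6 mm walls, inner floor 39 mm below the hinge): 0 = upright, mouth up (a stop), grows as the mouth goes over towards the stand's +y, stop at 2.6 rad. Friction (0.45 N m, 5 N at the crank grip) holds it where it is left. The stones slide out only well beyond 1.6 rad: go on to about 2.5.
- crank_grip (a point): Centre of the crank's red round sleeve, 16 mm diameter, 64 mm long, along the stand's x. It spins freely on its pin: pinch it from above and lead it along its arc, gripper kept upright. With the pot at angle q it lies, in the stand's frame, at x = -0.122, y = 0.090 sin(q - 1.3), z = 0.130 + 0.090 cos(q - 1.3) m. This point's own axes spin with the sleeve.
- flange (a point): On the pot: centre of the mouth, level with the tops of its two ears, 180 mm above the bench when upright; axes as the stand's then. Each ear (at either end in x) has an upright steel dowel pin at x = -70 and +70 mm, y = 0: 10 mm diameter, 22 mm tall above the ear, upper 9 mm tapered to 3.6 mm. The cover is home when its underside rests on the ears, its origin at this point.
- seal (a joint): The black square sprung seal on the pot's rim: 0 = fully up, its top 5 mm above the ears; 0.005 m = pressed down level with the ears. It pushes up with 2.4 N at 0 and 10.4 N at 0.005; the cover's own weight does not close it.
- cover: Loose yellow cover lying flat on the bench, about 0.28 kg: plate 172 (x) x 112 (y) x 10 mm with two chamfered 12 mm dowel holes through it at x = -70 and +70 mm, y = 0; on top a black upright grip rib 64 long (x), 18 thick (y), from 10 to 50 mm above the underside. Origin: centre of the underside, z up. Half a turn makes no difference.
- brick: Bystander: tan dressing brick 90 x 55 x 45 mm, origin at the centre of its underside. Leave alone.
- collet: Bystander: copper tapered collet standing upright, 40 mm diameter at the foot, 95 mm tall, origin at the centre of its foot. Leave alone.
- wrench: Bystander: steel wrench about 160 mm long lying on the bench. Leave alone.
- stone0: Loose purple chunky stone, about 24 mm across and 20 mm tall, 18 g, in the pot at the start. Origin at its centre.
- stone1: Loose orange chunky stone, about 24 mm across and 20 mm tall, 18 g, in the pot at the start. Origin at its centre.
- stone2: Loose pale grey chunky stone, about 24 mm across and 20 mm tall, 18 g, in the pot at the start. Origin at its centre.
- stone3: Loose dark green chunky stone, about 24 mm across and 20 mm tall, 18 g, in the pot at the start. Origin at its centre.
- stone4: Loose pink-red chunky stone, about 24 mm across and 20 mm tall, 18 g, in the pot at the start. Origin at its centre.
Not all that is in view belongs to the job. Of the things that look like the cover, take the one that is farthest to the robot's left at the start.

How it is judged:
On the way, in this order (a step that is already met when the one before it is completed fails the run):
1. the pot is tipped and all five stones lie in the catch tray (value of joint pot above 1.6 rad and x of stone0 in the frame of station between -0.1 and 0.1 m and y of stone0 in the frame of station between -0.07 and 0.21 m and z of stone0 in the frame of station between 0 and 0.05 m and x of stone1 in the frame of station between -0.1 and 0.1 m and y of stone1 in the frame of station between -0.07 and 0.21 m and z of stone1 in the frame of station between 0 and 0.05 m and x of stone2 in the frame of station between -0.1 and 0.1 m and y of stone2 in the frame of station between -0.07 and 0.21 m and z of stone2 in the frame of station between 0 and 0.05 m and x of stone3 in the frame of station between -0.1 and 0.1 m and y of stone3 in the frame of station between -0.07 and 0.21 m and z of stone3 in the frame of station between 0 and 0.05 m and x of stone4 in the frame of station between -0.1 and 0.1 m and y of stone4 in the frame of station between -0.07 and 0.21 m and z of stone4 in the frame of station between 0 and 0.05 m), for 0.2 s.
2. the pot is upright again, the stones still in the tray (value of joint pot below 0.08 rad and x of stone0 in the frame of station between -0.1 and 0.1 m and y of stone0 in the frame of station between -0.07 and 0.21 m and z of stone0 in the frame of station between 0 and 0.05 m and x of stone1 in the frame of station between -0.1 and 0.1 m and y of stone1 in the frame of station between -0.07 and 0.21 m and z of stone1 in the frame of station between 0 and 0.05 m and x of stone2 in the frame of station between -0.1 and 0.1 m and y of stone2 in the frame of station between -0.07 and 0.21 m and z of stone2 in the frame of station between 0 and 0.05 m and x of stone3 in the frame of station between -0.1 and 0.1 m and y of stone3 in the frame of station between -0.07 and 0.21 m and z of stone3 in the frame of station between 0 and 0.05 m and x of stone4 in the frame of station between -0.1 and 0.1 m and y of stone4 in the frame of station between -0.07 and 0.21 m and z of stone4 in the frame of station between 0 and 0.05 m), for 0.2 s.
At the end, for the whole second after the job is handed in: Pot upright (0.08 rad), five stones in the tray, cover on both pins (centre within 3 mm, square within 0.05 rad), its underside within 1.5 mm of the ears, and the robot still pressing it: over 3 N on the cover, over 6 N between cover and pot (all of step 2 and horizontal distance between cover and flange below 0.003 m and z of cover in the frame of flange between -0.003 and 0.0015 m and angle between the x axis of cover and the x axis of flange, either way round below 0.05 rad and angle between the z axis of cover and the z axis of flange, either way round below 0.04 rad and angle between cover's own z axis and vertical below 0.08 rad and contact force between cover and station above 6 N and contact force between any of the fingers, the arm and cover above 3 N); the arm keeps its last pose, push and grip.
It fails at once if the brick is moved by more than 3 cm (distance of brick from where it was at the start of the episode above 0.03 m).
It fails at once if the collet is moved by more than 3 cm or knocked over (distance of collet from where it was at the start of the episode above 0.03 m or angle between collet's own z axis and vertical above 0.5 rad).
It fails at once if the wrench is moved by more than 3 cm (distance of wrench from where it was at the start of the episode above 0.03 m).
It also fails if it takes over 61 s, if anything falls off the work surface, if the arm or the gripper's body presses on something with over 40 N, if the wrist force passes 120 N, or if a joint passes its speed limit or range.

## Robot

A 6-joint arm with a two-finger parallel gripper is mounted at the origin on the work surface. World frame = base frame: x ahead of the robot, y to its left, z up, the work surface at z = 0. Lengths are in m, angles in rad, forces in N, time in s.
With the tool pointing down it reaches from about 0.375 to 0.975 m from the base axis. Payload 3.8 kg.
Tool frame: the origin (TCP) lies at the very end of the fingers, on their centre line; the grasp point (between the pads) lies 19 mm behind it; z points along the fingers, y is the line along which they close (so a half turn about z gives the same grasp; the last joint's range is limited). The gripper opens to 85 mm and grips with 20 to 120 N. Pads are 22 mm wide; open, the fingers measure 114 mm over their backs; the gripper's body (76 mm by 85 mm) begins 54 mm behind the grasp point. The pads swing forward as they close: fully open they stand 13 mm farther back than shut.
Start: joints at [-1.35, 0.264, 1.604, -0, 1.274, -0.037], TCP at [0.172, -0.653, 0.231] pointing down, gripper open.
Joint ranges: [-2.63, 2.63], [-0.94, 2.18], [0.31, 2.57], [-1.31, 4.45], [0, 2.66], [-2.55, 2.55]. Speed limits (rad/s): [2.57, 2.57, 3.14, 3.14, 3.14, 3.14].

## Interface

Orientations are given as a rotation vector (axis times angle).
In Python, from workcell import monitor, viewer, job gives the robot as it stands. The module is installed in compiled form; this text tells all that it offers.
- The arm moves only by the tool step_arm, never from a script. Its argument "series" is one flat list of numbers, 4 for each row, row after row: the shift along the tool's x, y, z in m, then the turn about the tool's z in rad. A call has 1 to 8 rows; each row is the pose to reach, as a shift and turn from the pose commanded when the call began, along the tool's axes at that moment; what a row does not reach only later rows make up. A row lasts 1/8 s, in which the tool goes at most 62.5 mm and 10.7 degrees, less where a joint would pass 70% of its speed; a pose out of reach is approached as far as the arm can. A call with a gripper value outside its range is refused whole. "gripper" is the opening, from 0 (shut) to 1 (fully open), set as the call begins (left out, the last holds). The fingers move at their own pace and stop on an object; "newtons" is the grip in N (left out, the last holds). Time passes only in rows, so rows that repeat a pose let the fingers close. It gives the time, the measured TCP pose, the force, the opening and the grip force at its end, in the units of the state.
- monitor.read_state(): the state, without advancing time (a new reading comes with each control period).
- viewer.read_camera(name): name is "side" or "top"; returns a dict with "image" (400x640x3 uint8, red, green, blue), "intrinsics" (3x3 intrinsics, pixels), "distortion" ([k1, k2, p1, p2, k3] as OpenCV has them; the pictures are not rectified), "T" (4x4, takes a point from camera to world coordinates). Camera axes: x right, y up, looking along -z (the intrinsics and any distortion apply to the point x, -y, -z); pixel columns grow to the right and rows downward; lengths in m; the calibration is good to about 2 mm. A picture is of the moment at which its call begins. There is no depth.
- job.finish_job(): hands the job in; it is judged then, once.
Trained networks look in a picture, given as the dict that the camera call returned (one of the last four; its "shot" number tells which), for a name from the list of things; names that differ only in an ending like _2 or _b are one class to them, and where a whole thing is asked for, a point or a joint stands for the part that bears it (a point fixed in the world has none). Each returns a list of dicts, best first, with "score" (0 to 1); they miss things now and then, are a little off and sometimes report something else, mostly with a low value. They report only what shows in the picture. A call takes as long as a camera call. They do not tell look-alikes from the thing itself.
- viewer.boxes_of(picture, label): "extent" ([centre column, centre row, width, height] in pixels, round what is visible of it).
- viewer.spot_point(picture, label): "point" ([column, row] in pixels: a listed point, or the origin of a listed thing).
The state is a dict: "time": time; "q": joint angles; "joint_vel": joint speeds; "joint_torque": joint torques, N m; "tool_pos": TCP position; "tcp_rot": TCP orientation; "wrist_force": force on the tool from outside, world axes, zero at the start; "torque": the same for the moment, N m; "width": opening from 0.0 (shut) to 1.0 (fully open); "grip_force": force on a finger pad.
Only numpy, scipy, OpenCV 4.12 (cv2) and the standard library are available. Lean on these libraries where they do the work, as an engineer would, in place of code of your own. Each camera call takes 0.05 s, during which the arm holds its last target. There are 200 camera calls.

## Working session

There is one attempt and no reset: what is moved stays moved. The work goes in short steps, Python scripts to look and compute and a tool call to move; the robot and the scene stay as the last step left them, time stands still between calls to the robot, and variables do not carry over. Pictures are saved under pics/ and viewed, at most 11 in all, crops included, and the job is handed in when it is done.

Besides the shell and the picture viewer there is one more tool, called after "Emit:" as name(argument=value, ...) on one line, values as JSON. step_arm: Moves the arm, as the interface text tells. Its arguments: {"type":"object","properties":{"series":{"type":"array"},"gripper":{"type":"number"},"newtons":{"type":"number"}},"required":["series"]}

```bash
mkdir -p pics; cat > h.py <<'E'
import numpy as np, cv2
from workcell import monitor, viewer, job
def cam(n,save=None):
    p=viewer.read_camera(n)
    if save: cv2.imwrite('pics/'+save,p['image'][:,:,::-1])
    return p
def ray(p,uv):
    K=np.array(p['intrinsics']);d=np.array(p['distortion']);T=np.array(p['T'])
    n=cv2.undistortPoints(np.array([[uv]],float),K,d)[0,0]
    return T[:3,3],T[:3,:3]@np.array([n[0],-n[1],-1.])
def atz(p,uv,z):
    o,r=ray(p,uv); return o+r*(z-o[2])/r[2]
def proj(p,P):
    K=np.array(p['intrinsics']);d=np.array(p['distortion']);T=np.array(p['T'])
    c=(np.atleast_2d(P)-T[:3,3])@T[:3,:3]; c=c*[1,-1,-1]
    return cv2.projectPoints(c,np.zeros(3),np.zeros(3),K,d)[0][:,0]
def tri(o1,r1,o2,r2):
    A=np.zeros((3,3));b=np.zeros(3)
    for o,r in((o1,r1),(o2,r2)):
        r=r/np.linalg.norm(r);M=np.eye(3)-np.outer(r,r);A+=M;b+=M@o
    return np.linalg.solve(A,b)
E
python3 - <<'E'
from h import *
a=cam('top','t0.png');b=cam('side','s0.png')
for p,n in((a,'top'),(b,'side')):
    print(n,np.round(p['T'],3).tolist(),np.round(p['intrinsics'],1).tolist())
    for l in('station','crank_grip','flange','cover','brick','collet','wrench'):
        print(l,[(np.round(x['point'],1).tolist(),round(x['score'],2)) for x in viewer.spot_point(p,l)][:4])
print(monitor.read_state())
E
```

```text
top [[0.01, 0.985, -0.17, 0.291], [-1.0, 0.013, 0.014, -0.131], [0.016, 0.17, 0.985, 1.212], [0.0, 0.0, 0.0, 1.0]] [[448.8, 0.0, 312.6], [0.0, 448.8, 203.7], [0.0, 0.0, 1.0]]
station [([211.6, 166.0], 0.68)]
crank_grip [([246.3, 186.2], 0.65)]
flange [([192.6, 143.3], 0.73)]
cover [([374.0, 313.6], 0.9), ([345.3, 207.6], 0.58)]
brick [([310.4, 122.8], 0.78)]
collet [([379.1, 144.3], 0.69)]
wrench [([429.7, 175.6], 0.62), ([376.7, 144.2], 0.21)]
side [[-0.998, 0.04, -0.057, 0.446], [-0.067, -0.782, 0.62, 0.389], [-0.02, 0.623, 0.782, 0.803], [0.0, 0.0, 0.0, 1.0]] [[373.8, 0.0, 318.8], [0.0, 373.8, 200.9], [0.0, 0.0, 1.0]]
station [([255.7, 344.6], 0.62)]
crank_grip [([300.2, 263.1], 0.72), ([235.1, 315.6], 0.26)]
flange [([241.5, 309.8], 0.87)]
cover [([324.0, 205.3], 0.79), ([422.6, 188.9], 0.58)]
brick [([225.0, 229.3], 0.76), ([260.8, 175.5], 0.16)]
collet [([261.0, 176.7], 0.53)]
wrench [([304.6, 139.4], 0.7)]
{'time': 0.8, 'q': array([-1.34991827e+00,  2.63860261e-01,  1.60394494e+00,  1.25419769e-05,
        1.27370584e+00, -3.68955791e-02]), 'joint_vel': array([-4.80661419e-04,  1.53821928e-05,  1.08041956e-04,  1.15055221e-03,
        8.77137836e-04,  4.87716007e-04]), 'joint_torque': array([ 6.84553197e-04, -5.14981163e+01, -3.67698634e+01,  5.49915364e-05,
        4.62564494e-04,  1.25390156e-05]), 'tool_pos': array([ 0.17208663, -0.65271816,  0.23133631]), 'tcp_rot': array([3.11545623e+00, 4.03773735e-01, 3.05335512e-05]), 'wrist_force': array([0.55533857, 0.31969463, 0.29991903]), 'torque': array([ 0.04226565, -0.01379045, -0.01972359]), 'grip_force': 0.0, 'width': 0.9986786389922572}
```

View pics/t0.png

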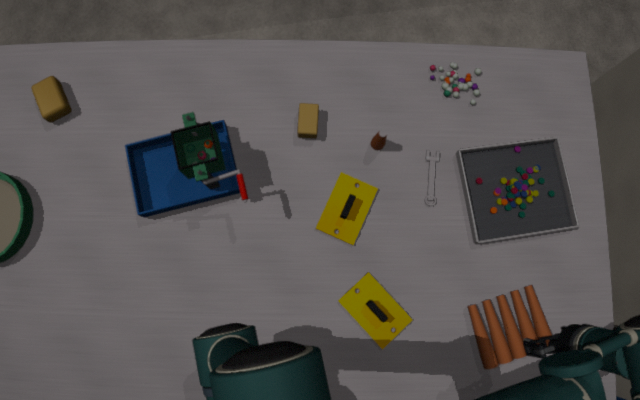

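View pics/s0.png

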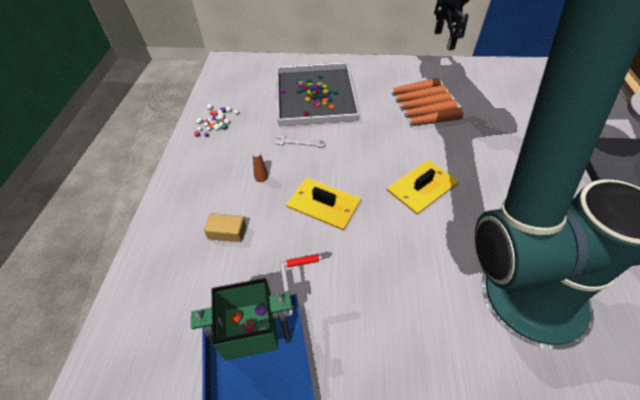

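```bash
cat > m.py <<'E'
from h import *
from scipy.optimize import least_squares
def holes(p,c0):  # yellow plate corners near pixel c0
    hsv=cv2.cvtColor(p['image'],cv2.COLOR_RGB2HSV)
    m=cv2.inRange(hsv,(22,150,110),(34,255,255))
    n,l,s,c=cv2.connectedComponentsWithStats(m)
    k=min([i for i in range(1,n) if s[i,4]>300],key=lambda i:np.hypot(*(c[i]-c0)))
    ct=cv2.findContours((l==k).astype(np.uint8),cv2.RETR_EXTERNAL,cv2.CHAIN_APPROX_NONE)[0]
    ct=max(ct,key=cv2.contourArea)[:,0].astype(float)
    w=np.array([atz(p,u,0.008)[:2] for u in ct])
    (cx,cy),(a,b),ang=cv2.minAreaRect((w*1000).astype(np.float32))
    if a<b: ang+=90
    return cx,cy,a,b,ang%180
def blue(p):
    hsv=cv2.cvtColor(p['image'],cv2.COLOR_RGB2HSV)
    return cv2.inRange(hsv,(100,120,40),(125,255,255))
E
python3 - <<'E'
from m import *
a=cam('top');b=cam('side')
for l in((346,207),(374,313)): print('cover top',np.round(holes(a,l),1))
for l in((324,205),(422,189)): print('cover side',np.round(holes(b,l),1))
m=blue(a); m[:,300:]=0
n,lab,s,c=cv2.connectedComponentsWithStats(m);k=1+np.argmax(s[1:,4])
ct=cv2.findContours((lab==k).astype(np.uint8),0,1)[0][0][:,0].astype(float)
hull=cv2.convexHull(ct.astype(np.float32))[:,0]
ap=cv2.approxPolyDP(hull.reshape(-1,1,2),6,True)[:,0];print('poly',ap.tolist())
for u in ap: print(np.round(atz(a,u,0.05),3))
g=lambda p,l:viewer.spot_point(p,l)[0]['point']
obs=[];
q=tri(*ray(a,g(a,'flange')),*ray(b,g(b,'flange')));print('flange tri',q)
q2=tri(*ray(a,g(a,'crank_grip')),*ray(b,g(b,'crank_grip')));print('crank tri',q2)
print('brick',atz(a,g(a,'brick'),0),'collet',atz(a,g(a,'collet'),0))
cv2.imwrite('pics/c.png',np.hstack([cv2.resize(a['image'][90:230,100:270,::-1],None,fx=3,fy=3,interpolation=2)[:420],np.zeros((420,1,3),np.uint8),cv2.resize(b['image'][230:400,180:340,::-1],(288,306))[:306].copy() if 0 else np.zeros((420,1,3),np.uint8)]))
E
```

```text
cover top [ 490.  -241.2  111.1  170.7  156.3]
cover top [ 217.  -315.7  171.3  111.2   43. ]
cover side [ 492.3 -238.3  112.4  170.6  156.2]
cover side [ 219.5 -312.3  172.2  111.8   42.9]
poly [[126.0, 145.0], [170.0, 134.0], [234.0, 175.0], [237.0, 188.0], [139.0, 214.0]]
[0.649 0.364 0.05 ]
[0.68  0.243 0.05 ]
[0.567 0.062 0.05 ]
[0.532 0.053 0.05 ]
[0.459 0.311 0.05 ]
flange tri [0.60981784 0.14043495 0.18213226]
crank tri [0.51348528 0.02887624 0.15165613]
brick [ 0.73927342 -0.13196884  0.        ] collet [ 0.67182931 -0.3293087   0.        ]
```

View pics/c.png

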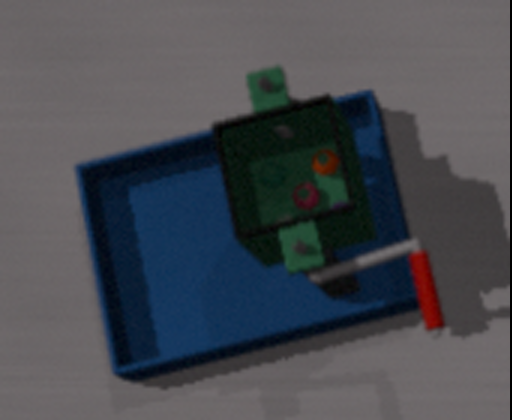

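```bash
cat > fit.py <<'E'
from m import *
def R(t): return np.array([[np.cos(t),-np.sin(t),0],[np.sin(t),np.cos(t),0],[0,0,1]])
def fit(obs,w=None):
    f=lambda v:np.concatenate([(proj(p,R(v[2])@np.array(P)+[v[0],v[1],0])[0]-uv)/s for p,P,uv,s in obs])
    r=least_squares(f,[.608,.143,.27],loss='soft_l1');return r.x,f(r.x).reshape(-1,2)
E
python3 - <<'E'
from fit import *
a=cam('top');b=cam('side');g=lambda p,l:viewer.spot_point(p,l)[0]['point']
C=[[-.122,.09*np.sin(-1.3),.13+.09*np.cos(1.3)],[0,0,.18]]
obs=[(a,[.1,.21,.05],(126,145.7),1),(a,[.1,-.07,.05],(225,121.7),1),(a,[-.1,.21,.05],(139.3,215.3),1)]
for p in(a,b): obs+=[(p,C[0],g(p,'crank_grip'),1.5),(p,C[1],g(p,'flange'),1.5)]
obs+=[(a,[.07,0,.2],(189.5,118.5),1),(a,[-.07,0,.2],(200.7,172.7),1)]
v,r=fit(obs);print(v,np.degrees(v[2]));print(np.round(r,1).tolist())
s=monitor.read_state()['tool_pos']
for q in np.linspace(0,2.5,13):
    P=R(v[2])@[-.125,.09*np.sin(q-1.3),.13+.09*np.cos(q-1.3)-.019]+[v[0],v[1],0];print(round(q,2),np.round(P,3))
E
```

```text
[0.60479919 0.13535747 0.25812779] 14.78963269515725
[[-0.1, -0.5], [0.2, -1.0], [-1.0, 0.3], [1.3, -1.3], [2.2, 2.6], [2.8, -4.5], [2.5, 0.1], [-1.1, -1.3], [-0.9, -0.3]]
0.0 [0.506 0.02  0.135]
0.21 [0.504 0.026 0.152]
0.42 [0.502 0.036 0.168]
0.62 [0.498 0.049 0.181]
0.83 [0.494 0.064 0.191]
1.04 [0.49  0.081 0.198]
1.25 [0.485 0.099 0.201]
1.46 [0.48  0.117 0.2  ]
1.67 [0.476 0.135 0.195]
1.88 [0.471 0.151 0.187]
2.08 [0.468 0.165 0.175]
2.29 [0.465 0.176 0.16 ]
2.5 [0.463 0.185 0.144]
```

```bash
cat >> fit.py <<'E'
def red(p,c0):
    hsv=cv2.cvtColor(p['image'],cv2.COLOR_RGB2HSV)
    m=cv2.inRange(hsv,(0,190,90),(6,255,255))|cv2.inRange(hsv,(175,190,90),(180,255,255))
    n,l,s,c=cv2.connectedComponentsWithStats(m)
    k=[i for i in range(1,n) if s[i,4]>30];k=min(k,key=lambda i:np.hypot(*(c[i]-c0)))
    pts=np.argwhere(l==k)[:,::-1].astype(np.float32)
    (cx,cy),wh,an=cv2.minAreaRect(pts);return np.array([cx,cy]),s[k],wh
E
python3 - <<'E'
from fit import *
a=cam('top');b=cam('side')
x=red(a,(242,186));y=red(b,(302,261));print(x,y)
P=tri(*ray(a,x[0]),*ray(b,y[0]));print('crank',P,proj(a,P)-x[0],proj(b,P)-y[0])
print('plane .158',atz(a,x[0],.158),atz(b,y[0],.158))
s=monitor.read_state()['tool_pos'];t=.2583
d=R(-t)@(P-[0,0,.019]-s);print('tool shift x,y,z',d*[1,-1,-1])
E
```

```text
(array([241.28233337, 186.27059937]), array([237, 174,  10,  25, 127], dtype=int32), (24.51314353942871, 5.206331729888916)) (array([302.48077393, 260.40383911]), array([287, 255,  31,  11, 180], dtype=int32), (6.079599380493164, 30.594114303588867))
crank [0.51550152 0.02610468 0.15382167] [[ 0.0306372 -0.1968786]] [[0.2350125  0.06465896]]
plane .158 [0.51413331 0.02553795 0.158     ] [0.51552966 0.02832593 0.158     ]
tool shift x,y,z [ 0.50544123 -0.56855951  0.09646434]
```

Emit:
step_arm(series=[0.03,-0.034,0,0,0.067,-0.075,0,0,0.104,-0.117,0,0,0.141,-0.159,0,0,0.178,-0.2,0,0,0.215,-0.242,0,0,0.252,-0.284,0,0,0.289,-0.326,0,0], gripper=0.6)

```text
time: 2.6
tool_pos: [0.369, -0.2622, 0.2317]
tcp_rot: [3.115, 0.403, 0.002]
wrist_force: [0.3, -0.4, 0.4]
width: 0.597
grip_force: 0.0
```

Emit:
step_arm(series=[0.037,-0.042,0,0,0.074,-0.083,0,0,0.111,-0.124,0,0,0.148,-0.166,0,0,0.185,-0.208,0.0,0,0.214,-0.243,0.01,0,0.214,-0.243,0.03,0,0.214,-0.243,0.03,0])

```text
time: 3.6
tool_pos: [0.512, 0.0264, 0.1996]
tcp_rot: [-3.115, -0.406, 0.006]
wrist_force: [-0.2, 0.1, -0.2]
width: 0.599
grip_force: 0.0
```

```bash
python3 - <<'E'
from fit import *
a=cam('top');b=cam('side')
i=cv2.resize(a['image'][80:240,120:300,::-1],None,fx=2.2,fy=2.2,interpolation=2);j=cv2.resize(b['image'][220:380,180:360,::-1],None,fx=2.2,fy=2.2,interpolation=2)
cv2.imwrite('pics/d.png',np.hstack([i,j]))
s=monitor.read_state();print(s['tool_pos'],s['tcp_rot'],s['q'])
for p,u in((a,(242,186)),(b,(302,261))): 
    try:print(red(p,u)[:2])
    except Exception as e:print(e)
E
```

```text
[0.51328807 0.02551555 0.20152507] [ 3.11552539e+00  4.03386128e-01 -3.13547450e-04] [ 1.25760414e-03 -2.07570155e-02  1.97755606e+00 -9.30801158e-05
  1.18498381e+00  1.31456938e+00]
(array([241.5, 187.5]), array([239, 184,   6,   8,  34], dtype=int32))
(array([293.49234009, 261.93850708]), array([287, 259,  14,   7,  73], dtype=int32))
```

View pics/d.png

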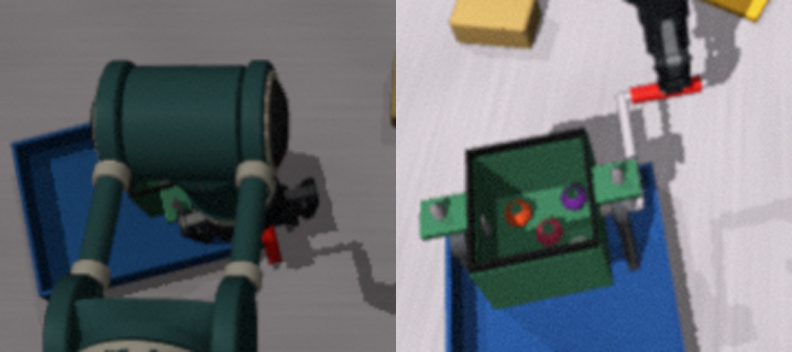

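Emit:
step_arm(series=[0,0,0.03,0,0,0,0.06,0,0,0,0.067,0,0,0,0.067,0])

```text
time: 4.2
tool_pos: [0.5137, 0.0252, 0.135]
tcp_rot: [3.116, 0.402, 0.001]
wrist_force: [-0.1, -0.1, -0.6]
width: 0.6
grip_force: 0.0
```

Emit:
step_arm(series=[0,0,0,0,0,0,0,0,0,0,0,0,0,0,0,0,0,0,0,0], gripper=0, newtons=50)

```text
time: 4.82
tool_pos: [0.5143, 0.0264, 0.1358]
tcp_rot: [-3.115, -0.404, -0.004]
wrist_force: [-1.4, 2.3, 5.5]
width: 0.167
grip_force: 48.8
```

Emit:
step_arm(series=[0,-0.003,-0.0089,0,0,-0.0069,-0.0176,0,0,-0.0117,-0.0257,0,0,-0.0174,-0.0333,0,0,-0.0238,-0.0402,0,0,-0.0308,-0.0465,0,0,-0.0385,-0.0519,0,0,-0.0468,-0.0566,0])

```text
time: 5.82
tool_pos: [0.5025, 0.0695, 0.1914]
tcp_rot: [3.112, 0.404, 0.003]
wrist_force: [6.0, -4.5, -4.4]
width: 0.167
grip_force: 49.3
```

Emit:
step_arm(series=[0,-0.0087,-0.0037,0,0,-0.0177,-0.0066,0,0,-0.027,-0.0084,0,0,-0.0364,-0.0093,0,0,-0.0458,-0.0092,0,0,-0.0552,-0.0081,0,0,-0.0644,-0.006,0,0,-0.0733,-0.0029,0])

```text
time: 6.82
tool_pos: [0.4833, 0.1408, 0.1959]
tcp_rot: [3.113, 0.404, 0.002]
wrist_force: [-2.9, -4.9, 8.1]
width: 0.167
grip_force: 50.3
```

Forces are modest; continue.

Emit:
step_arm(series=[0,-0.0086,0.004,0,0,-0.0167,0.0088,0,0,-0.0243,0.0145,0,0,-0.0312,0.0209,0,0,-0.0374,0.028,0,0,-0.0428,0.0357,0,0,-0.0474,0.044,0,0,-0.0505,0.051,0])

```text
time: 7.82
tool_pos: [0.4696, 0.1913, 0.1439]
tcp_rot: [-3.115, -0.404, 0.0]
wrist_force: [-2.8, 0.6, 6.7]
width: 0.17
grip_force: 50.2
```

Emit:
step_arm(series=[0,0,0,0,0,0,0,0,0,0,0,0])

```text
time: 8.2
tool_pos: [0.4695, 0.1915, 0.1431]
tcp_rot: [-3.114, -0.403, 0.001]
wrist_force: [-3.0, 5.3, 2.2]
width: 0.163
grip_force: 49.9
```

```bash
python3 - <<'E'
from fit import *
a=cam('top');b=cam('side')
i=cv2.resize(a['image'][80:240,110:290,::-1],None,fx=2.2,fy=2.2,interpolation=2);j=cv2.resize(b['image'][220:400,160:340,::-1],None,fx=2.2,fy=2.2,interpolation=2)[:352]
cv2.imwrite('pics/e.png',np.hstack([i,j]))
for k in range(5): print(k,[[(np.round(x['point']).tolist(),round(x['score'],2)) for x in viewer.spot_point(p,'stone%d'%k)[:2]] for p in (a,b)])
E
```

```text
0 [[], [([320.0, 351.0], 0.44)]]
1 [[], [([320.0, 351.0], 0.44)]]
2 [[], [([320.0, 351.0], 0.44)]]
3 [[], [([320.0, 351.0], 0.44)]]
4 [[], [([320.0, 351.0], 0.44)]]
```

View pics/e.png

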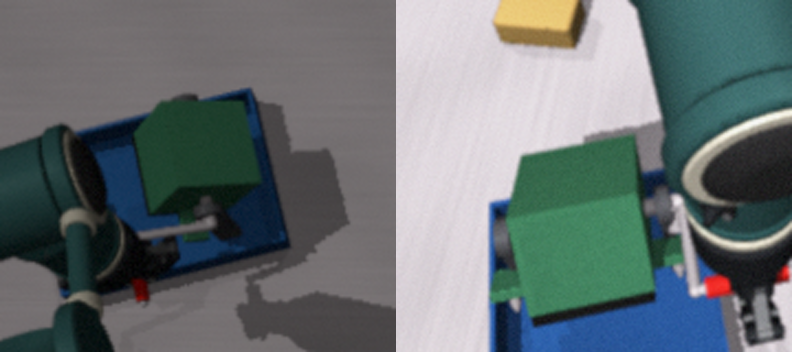

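Emit:
step_arm(series=[0,-0.001,0.003,0,0,-0.0021,0.0059,0,0,-0.0021,0.0059,0,0,0,0,0,0,-0.0021,0.0059,0,0,0,0,0,0,0,0,0,0,0,0,0])

```text
time: 9.8
tool_pos: [0.4695, 0.1915, 0.143]
tcp_rot: [-3.114, -0.403, 0.001]
wrist_force: [-2.8, 6.4, 0.3]
width: 0.167
grip_force: 49.8
```

Emit:
step_arm(series=[0,0.0031,-0.007,0,0,0.0077,-0.0153,0,0,0.0131,-0.023,0,0,0.0193,-0.0301,0,0,0.0262,-0.0365,0,0,0.0338,-0.0422,0,0,0.0419,-0.047,0,0,0.0505,-0.051,0])

```text
time: 10.8
tool_pos: [0.4826, 0.1432, 0.1949]
tcp_rot: [-3.112, -0.403, -0.0]
wrist_force: [-1.6, 6.6, 3.2]
width: 0.171
grip_force: 50.1
```

```bash
python3 - <<'E'
from fit import *
a=cam('top');b=cam('side')
i=cv2.resize(a['image'][80:240,110:290,::-1],None,fx=2.2,fy=2.2,interpolation=2);j=cv2.resize(b['image'][220:400,160:340,::-1],None,fx=2.2,fy=2.2,interpolation=2)[:352]
cv2.imwrite('pics/f.png',np.hstack([i,j]))
E
```

```text
(no output)
```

View pics/f.png

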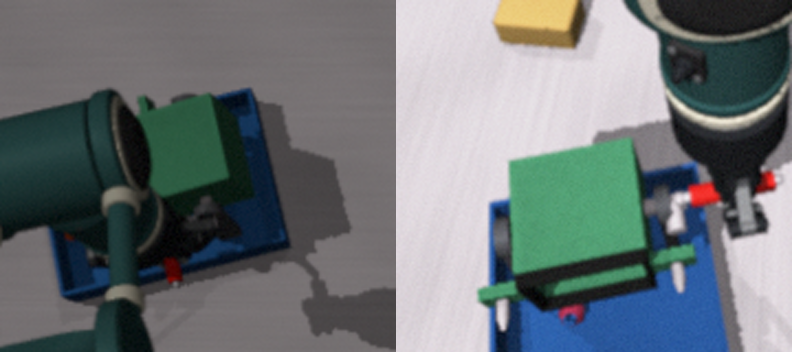

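Emit:
step_arm(series=[0,0.0089,-0.0031,0,0,0.0181,-0.0052,0,0,0.0275,-0.0063,0,0,0.0369,-0.0064,0,0,0.0463,-0.0055,0,0,0.0556,-0.0037,0,0,0.0646,-0.0008,0,0,0.0733,0.0029,0])

```text
time: 11.9
tool_pos: [0.5022, 0.0708, 0.192]
tcp_rot: [-3.115, -0.404, -0.003]
wrist_force: [-0.5, 3.7, 3.7]
width: 0.166
grip_force: 50.2
```

Emit:
step_arm(series=[0,0.0083,0.0047,0,0,0.016,0.0101,0,0,0.023,0.0164,0,0,0.0294,0.0233,0,0,0.0351,0.0309,0,0,0.0399,0.039,0,0,0.0438,0.0477,0,0,0.0469,0.058,0])

```text
time: 12.9
tool_pos: [0.5146, 0.0261, 0.1347]
tcp_rot: [-3.114, -0.403, -0.003]
wrist_force: [-20.3, 10.9, 68.9]
width: 0.17
grip_force: 56.8
```

Emit:
step_arm(series=[0,0.0003,0.001,0,0,0.0003,0.001,0])

```text
time: 13.15
tool_pos: [0.5143, 0.0263, 0.1354]
tcp_rot: [-3.114, -0.403, -0.003]
wrist_force: [-6.1, 6.4, 25.6]
width: 0.171
grip_force: 52.4
```

```bash
python3 - <<'E'
from fit import *
a=cam('top');b=cam('side')
i=cv2.resize(a['image'][80:240,110:290,::-1],None,fx=2.2,fy=2.2,interpolation=2);j=cv2.resize(b['image'][220:400,160:340,::-1],None,fx=2.2,fy=2.2,interpolation=2)[:352]
cv2.imwrite('pics/g.png',np.hstack([i,j]))
E
```

```text
(no output)
```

View pics/g.png

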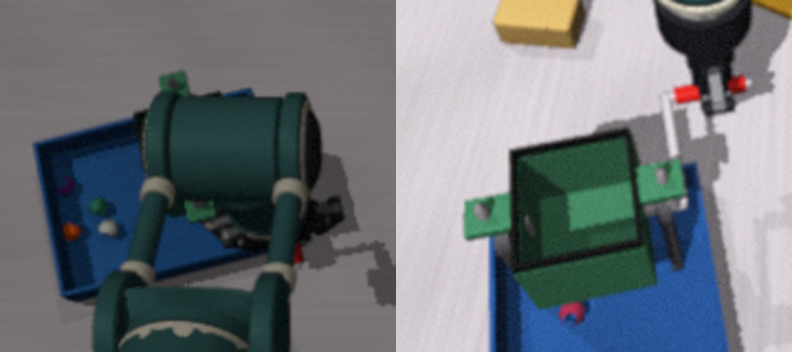

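Emit:
step_arm(series=[0,0,-0.002,0,0,0,-0.002,0,0,0,-0.002,0,0,0,-0.03,0,0,0,-0.07,0], gripper=0.6)

```text
time: 13.88
tool_pos: [0.5113, 0.025, 0.1998]
tcp_rot: [-3.115, -0.404, 0.01]
wrist_force: [0.4, -0.7, 0.7]
width: 0.604
grip_force: 0.0
```

Emit:
step_arm(series=[-0.015,0.04,0,0.1,-0.03,0.08,0,0.22,-0.045,0.125,0,0.34,-0.06,0.165,0,0.46,-0.075,0.21,0,0.58,-0.0906,0.2512,0,0.674,-0.0906,0.2512,0.03,0.674,-0.0906,0.2512,0.03,0.674])

```text
time: 14.88
tool_pos: [0.487, -0.24, 0.1682]
tcp_rot: [-3.071, 0.651, 0.012]
wrist_force: [0.1, -0.7, -0.7]
width: 0.598
grip_force: 0.0
```

```bash
python3 - <<'E'
from fit import *
a=cam('top','t5.png');b=cam('side','s5.png')
s=monitor.read_state();print(s['tool_pos'],s['tcp_rot'])
for p,u in((a,(345,207)),(b,(324,205))): print(np.round(holes(p,u),1))
cv2.imwrite('pics/i.png',np.vstack([np.hstack([cv2.resize(p['image'][y:y+90,x:x+130,::-1],None,fx=3,fy=3,interpolation=2) for p,x,y in w]) for w in(((a,290,160),(b,260,165)),((a,150,100),(b,170,280)))]))
E
```

```text
[ 0.48926629 -0.24021467  0.17115919] [-3.07331735  0.64859139  0.00355514]
[ 486.5 -239.7  113.8   68.1   63. ]
[ 492.3 -238.3  112.4  170.6  156.2]
```

View pics/i.png

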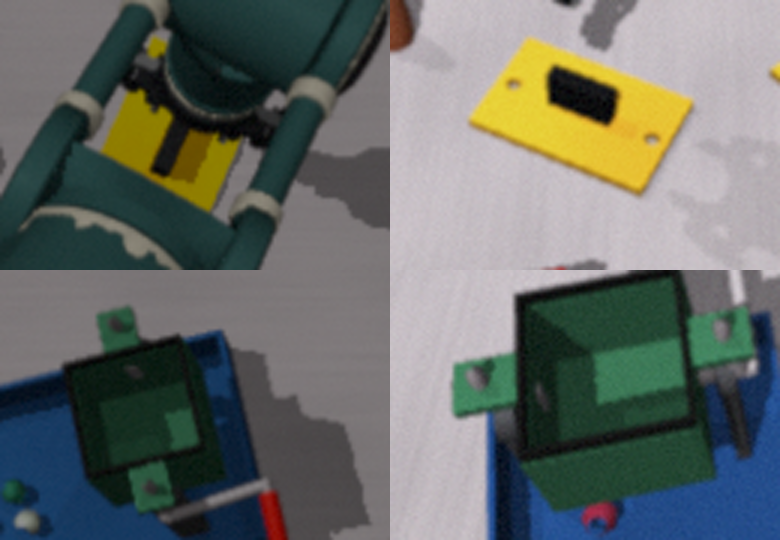

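Emit:
step_arm(series=[0.001,-0.0015,0.03,0,0.001,-0.0015,0.08,0,0.001,-0.0015,0.12,0,0.001,-0.0015,0.145,0,0.001,-0.0015,0.155,0,0.001,-0.0015,0.155,0])

```text
time: 15.72
tool_pos: [0.492, -0.2395, 0.0173]
tcp_rot: [3.074, -0.648, 0.0]
wrist_force: [0.8, -0.5, 0.2]
width: 0.599
grip_force: 0.0
```

Emit:
step_arm(series=[0,0,0,0,0,0,0,0,0,0,0,0,0,0,0,0,0,0,0,0], gripper=0, newtons=90)

```text
time: 16.35
tool_pos: [0.4929, -0.2403, 0.0187]
tcp_rot: [3.073, -0.649, 0.005]
wrist_force: [-1.0, 1.5, 5.4]
width: 0.196
grip_force: 88.9
```

Emit:
step_arm(series=[0,0,-0.02,0,0,0,-0.06,0,0,0,-0.11,0,0,0,-0.16,0,0,0,-0.21,0,0,0,-0.25,0,0,0,-0.26,0,0,0,-0.26,0])

```text
time: 17.35
tool_pos: [0.4911, -0.2396, 0.2762]
tcp_rot: [-3.074, 0.649, 0.001]
wrist_force: [-0.2, 0.1, -4.2]
width: 0.2
grip_force: 87.9
```

```bash
python3 - <<'E'
from fit import *
s=monitor.read_state();print(s['tool_pos'],s['tcp_rot'],s['width'],s['wrist_force'])
p=s['tool_pos'];r=s['tcp_rot'];y=2*np.arctan2(-r[1],-r[0]) if r[0]<0 else 2*np.arctan2(r[1],r[0])
O=np.array([.610,.141,0]);d=O-p
print('yaw',y,'shift',d[:2]@[np.cos(y),np.sin(y)],d[:2]@[np.sin(y),-np.cos(y)])
E
```

```text
[ 0.49112472 -0.23956053  0.27620298] [-3.07370739e+00  6.49169049e-01  6.16271458e-04] 0.19980613181061083 [-0.23543719  0.09613386 -4.1820085 ]
yaw -0.4162837397755563 shift -0.045162024808685905 -0.396128817080475
```

Emit:
step_arm(series=[-0.003,-0.03,0,-0.05,-0.008,-0.08,0,-0.15,-0.014,-0.13,0,-0.27,-0.02,-0.185,0,-0.39,-0.027,-0.24,0,-0.5,-0.033,-0.295,0,-0.6,-0.04,-0.35,0,-0.674,-0.045,-0.396,0,-0.674])

```text
time: 18.35
tool_pos: [0.609, 0.1426, 0.2726]
tcp_rot: [3.115, 0.406, -0.009]
wrist_force: [0.3, -0.5, -3.9]
width: 0.195
grip_force: 88.3
```

Emit:
step_arm(series=[0,0,0.015,0,0,0,0.03,0,0,0,0.03,0,0,0,0.03,0])

```text
time: 18.85
tool_pos: [0.6101, 0.1395, 0.2465]
tcp_rot: [3.116, 0.401, -0.001]
wrist_force: [1.4, 0.7, -2.0]
width: 0.196
grip_force: 88.5
```

```bash
python3 - <<'E'
from fit import *
a=cam('top');b=cam('side')
s=monitor.read_state();print(s['tool_pos'],s['tcp_rot'],s['width'],s['wrist_force'])
cv2.imwrite('pics/j.png',np.hstack([cv2.resize(p['image'][y:y+130,x:x+110,::-1],None,fx=3.5,fy=3.5,interpolation=2) for p,x,y in ((a,150,80),(b,185,255))]))
for p in(a,b):
    print('cover',[(np.round(x['point'],1).tolist(),round(x['score'],2)) for x in viewer.spot_point(p,'cover')][:3])
    print('pred', proj(p,np.array([s['tool_pos']-[0,0,.016]])))
E
```

```text
[0.61079984 0.13986184 0.24768422] [-3.11579000e+00 -4.01747678e-01 -2.07060948e-03] 0.19255883012121294 [-0.5428187  -0.2878808  -2.81914316]
cover [([373.3, 307.7], 0.95), ([192.6, 139.0], 0.88)]
pred [[188.87005004 137.7177377 ]]
cover [([238.0, 298.8], 0.91), ([421.6, 187.9], 0.75)]
pred [[235.48211524 295.25692363]]
```

View pics/j.png

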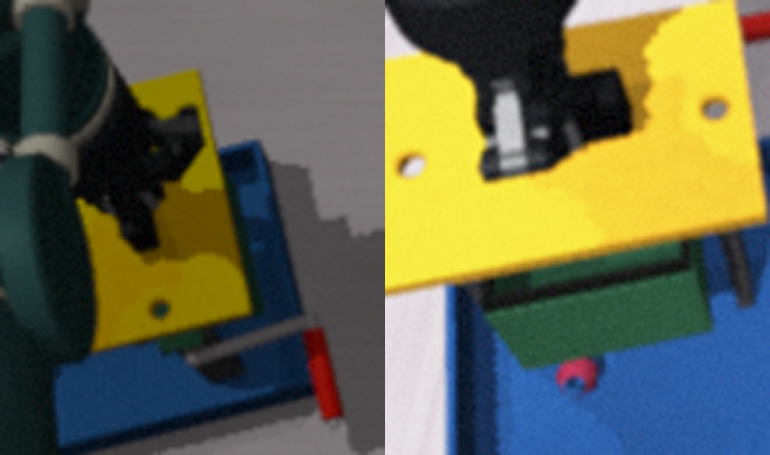

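```bash
cat > al.py <<'E'
from fit import *
def blob(img,c,h0,h1,r=5):   # centroid of non-(hue) pixels in small window
    x,y=int(round(c[0])),int(round(c[1]))
    w=img[y-r:y+r+1,x-r:x+r+1]
    hsv=cv2.cvtColor(w,cv2.COLOR_RGB2HSV).astype(float)
    wt=np.clip(np.median(hsv[...,1])-15-hsv[...,1],0,None)
    yy,xx=np.mgrid[-r:r+1,-r:r+1];wt*=(xx**2+yy**2<=r*r)
    return np.array([x+(wt*xx).sum()/wt.sum(),y+(wt*yy).sum()/wt.sum()])
E
python3 - <<'E'
from al import *
a=cam('top');b=cam('side');s=monitor.read_state();z=s['tool_pos'][2];print(s['tool_pos'],s['time'])
t5=cv2.imread('pics/t5.png')[:,:,::-1].copy();s5=cv2.imread('pics/s5.png')[:,:,::-1].copy()
for nm,p,c in(('S+',b,(198.3,315)),('S-',b,(280.7,299.3)),('T+',a,(189.3,117.3)),('T-',a,(200,172.7))):
    u=blob(s5 if nm[0]=='S' else t5,c,0,0,4);print('pin',nm,u,c,np.round(atz(p,c,.191)*1000,1),np.round(atz(p,u,.191)*1000,1))
for nm,p,c in(('S+',b,(192.7,302.1)),('S-',b,(279,285.9)),('T-',a,(195.7,168))):
    u=blob(p['image'],c,0,0,4);print('hole',nm,u,c,np.round(atz(p,c,z-.009)*1000,1),np.round(atz(p,u,z-.009)*1000,1))
E
```

```text
[0.61077115 0.1404787  0.24773559] 19.15
pin S+ [198.30196078 315.6       ] (198.3, 315) [678.1 160.7 191. ] [677.8 161.8 191. ]
pin S- [280.12127045 299.34648701] (280.7, 299.3) [542.5 125.  191. ] [543.5 125.1 191. ]
pin T+ [187.91448931 117.53206651] (189.3, 117.3) [675.5 153.6 191. ] [674.9 156.9 191. ]
pin T- [199.51212938 172.09501348] (200, 172.7) [538.5 119.2 191. ] [540.  120.4 191. ]
hole S+ [192.47671994 302.47324531] (192.7, 302.1) [674.7 158.3 238.7] [674.9 158.9 238.7]
hole S- [278.72358293 286.39503149] (279, 285.9) [540.8 122.8 238.7] [541.1 123.7 238.7]
hole T- [195.35160099 167.63423645] (195.7, 168) [537.7 117.8 238.7] [538.5 118.7 238.7]
```

Emit:
step_arm(series=[0.0024,-0.0013,0.0,-0.007,0.0024,-0.0013,0.01,-0.007,0.0024,-0.0013,0.02,-0.007,0.0024,-0.0013,0.026,-0.007,0.0024,-0.0013,0.03,-0.007,0.0024,-0.0013,0.034,-0.007,0.0024,-0.0013,0.034,-0.007])

```text
time: 20.02
tool_pos: [0.6123, 0.1425, 0.2126]
tcp_rot: [3.114, 0.415, -0.001]
wrist_force: [-0.5, -1.1, -2.5]
width: 0.197
grip_force: 88.6
```

```bash
python3 - <<'E'
from al import *
a=cam('top');b=cam('side');s=monitor.read_state();z=s['tool_pos'][2];print(s['tool_pos'],s['time'],s['wrist_force'],s['torque'])
cv2.imwrite('pics/k.png',np.hstack([cv2.resize(p['image'][y:y+130,x:x+110,::-1],None,fx=3.5,fy=3.5,interpolation=2) for p,x,y in ((a,150,80),(b,185,255))]))
E
```

```text
[0.61251814 0.14260644 0.21311546] 20.125 [-0.6098233  -0.86889254 -2.3204019 ] [-0.02505428 -0.01694586  0.00235555]
```

View pics/k.png

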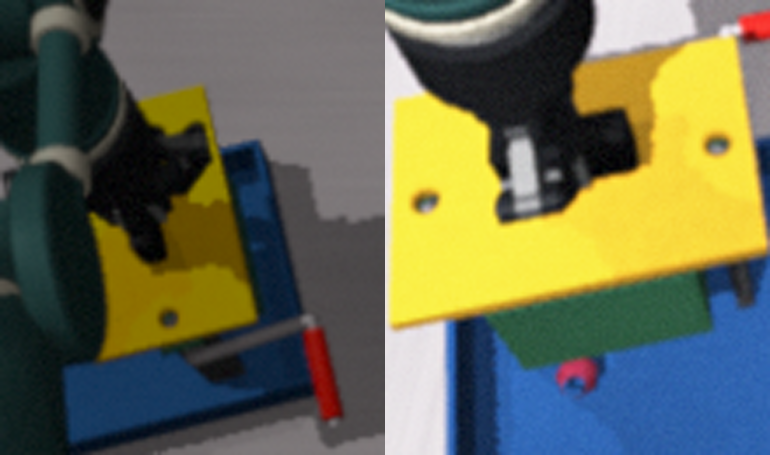

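Emit:
step_arm(series=[0,0,0.003,0,0,0,0.006,0,0,0,0.009,0,0,0,0.009,0])

```text
time: 20.62
tool_pos: [0.6123, 0.1426, 0.2039]
tcp_rot: [-3.114, -0.415, 0.0]
wrist_force: [0.0, 0.4, -1.3]
width: 0.195
grip_force: 88.9
```

Emit:
step_arm(series=[0,0,0.002,0,0,0,0.004,0,0,0,0.006,0,0,0,0.006,0])

```text
time: 21.12
tool_pos: [0.6126, 0.1426, 0.1992]
tcp_rot: [-3.114, -0.415, -0.001]
wrist_force: [-3.8, -1.1, 7.3]
width: 0.2
grip_force: 89.7
```

Emit:
step_arm(series=[0,0,0.001,0,0,0,0.002,0,0,0,0.002,0,0,0,0.002,0])

```text
time: 21.62
tool_pos: [0.6126, 0.1426, 0.1987]
tcp_rot: [-3.114, -0.415, -0.002]
wrist_force: [-6.8, -2.2, 11.6]
width: 0.196
grip_force: 90.8
```

Emit:
step_arm(series=[-0.0007,0,0.001,0,-0.0015,0,0.002,0,-0.0015,0,0.003,0,-0.0015,0,0.004,0,-0.0015,0,0.004,0,-0.0015,0,0.004,0])

```text
time: 22.38
tool_pos: [0.6126, 0.1426, 0.1987]
tcp_rot: [-3.114, -0.415, -0.009]
wrist_force: [-9.5, -2.3, 23.8]
width: 0.194
grip_force: 92.6
```

```bash
python3 - <<'E'
from al import *
a=cam('top');b=cam('side');s=monitor.read_state();print(s['tool_pos'],s['time'],s['wrist_force'],s['torque'])
O=np.array([.610,.1415,0])
hh=holes(b,(238,310));print(hh)
cv2.imwrite('pics/l.png',cv2.resize(b['image'][265:375,180:310,::-1],None,fx=5,fy=5,interpolation=2))
E
```

```text
[0.61264536 0.14263465 0.19867295] 22.475 [-9.19688983 -2.09683913 24.37439603] [-0.29683941  1.68092101  0.02153557]
(658.5078125, 70.28257751464844, 221.76502990722656, 149.4996337890625, 15.291633605957031)
```

View pics/l.png

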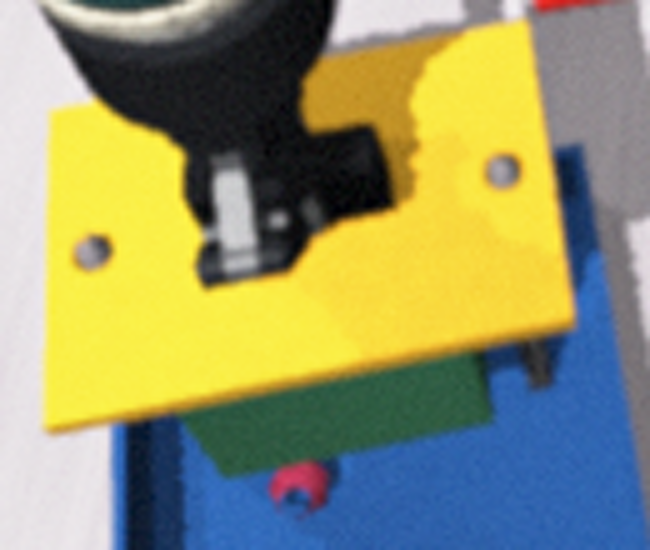

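```bash
python3 -c "
from h import *
print(job.finish_job())"
```

```text
the job is handed in; nothing more can be done
None
```

I tipped all five stones into the tray, cranked the pot back upright and fitted the yellow cover on both pins. I handed the job in at about 22.5 s of the 61 s limit, with the arm still pressing the cover down flush at about 24 N; the tool returned no verdict.

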